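Set and lock the divider of a casting mould

ROBOT

A 6-joint arm with a two-finger parallel gripper is mounted at the origin on the work surface. World frame = base frame: x ahead of the robot, y to its left, z up, the work surface at z = 0. Lengths are in mm, angles in rad, forces in N, time in s.
With the tool pointing down it reaches from about 300 to 875 mm from the base axis. Payload 6.4 kg.
Tool frame: the origin (TCP) lies at the very end of the fingers, on their centre line; the grasp point (between the pads) lies robot.grasp_offset behind it (robot.grasp_offset is the distance from the TCP to the grasp point, in mm); z points along the fingers, y is the line along which they close (so a half turn about z gives the same grasp; the last joint's range is limited). The gripper opens to 88 mm and grips with 3 to 60 N. Pads are 18 mm wide; open, the fingers measure 123 mm over their backs; the gripper's body (75 mm by 187 mm) begins 45 mm behind the grasp point.
Start: joints at [-1.315, 0.181, 1.607, -0, 1.354, -0.206], TCP at [256.215, -514.777, 214.414] pointing down, gripper open.
Joint ranges: [-2.99, 2.99], [-0.89, 2.07], [0.3, 2.58], [-1.14, 4.28], [0, 2.63], [-3.12, 3.12]. Speed limits (rad/s): [2.57, 2.57, 3.01, 3.14, 3.14, 3.14].

INTERFACE

Orientations are given as a unit quaternion [x, y, z, w].
In Python, from workcell import robot, solve_ik, cams, job_done gives the robot as it stands. Calls block until the motion is done:
- robot.reach(position, orientation): joint-space move of the TCP to a pose.
- robot.move_straight(position, orientation=None, velocity=150, stop_force=None): straight line of the TCP; orientation=None keeps the orientation; velocity is the mean speed in mm/s. With stop_force (N) it stops when the force on the tool has changed by that much, and returns True; else False.
- robot.goto_joints(angles): joint-space move.
- robot.open_jaws() and robot.close_gripper(): open the fingers fully, or close them until they stop; the grip force is fixed at half the most.
- robot.pause(seconds).
- solve_ik(position, orientation): joint angles nearest the present ones, or None.
- cams.capture(name): name is "side" or "top" or "wrist"; returns a dict with "frame" (420x560x3 uint8, blue, green, red), "z_map" (420x560 float32, mm along the optical axis (not along the pixel's ray), 0 where there is no reading), "fx", "fy", "cx", "cy" (pixels), "eye" and "orientation" of the camera in the world; the wrist camera has in their place "hand_eye" (4x4, takes a point from camera to tool coordinates, whose origin is the TCP and whose axes are the flange's). Camera axes: x right, y up, looking along -z (the intrinsics and any distortion apply to the point x, -y, -z); pixel columns grow to the right and rows downward; lengths in mm; the calibration is good to about 2 mm. The wrist camera is an equidistant fisheye: a pixel r from the principal point sees the ray r / f radians off the axis. A picture is of the moment at which its call begins: read the wrist's pose just before it.
A pose or a line that the arm cannot do raises robot.PlanningError and nothing moves.
- job_done(): hands the job in; it is judged then, once.
Readings, each from a call of its own:
- robot.current_time_s(): time.
- robot.current_joints(): joint angles.
- robot.current_qd(): joint speeds.
- robot.current_joint_efforts(): joint torques, N m.
- robot.current_ee_pos(): TCP position.
- robot.current_ee_rot(): TCP orientation.
- robot.current_force(): force on the tool from outside, world axes, zero at the start.
- robot.current_wrist_torque(): the same for the moment, N m.
- robot.current_gripper_width(): finger opening in mm.
- robot.current_grasp_force(): force on a finger pad.
Only numpy, scipy, OpenCV 4.12 (cv2) and the standard library are available. Lean on these libraries where they do the work, as an engineer would, in place of code of your own. Each camera call takes 0.05 s, during which the arm holds its last target. There are 200 camera calls.

TASK

Get the grey casting mould ready for the next pour. First lift the leftover terracotta block out of the mould and set it down gently, upright, on a free part of the plywood drying board; then turn the adjuster knob in small steps until the divider's pointer is in line with the tall thin fin on the mould's ledge (not the low flat mark); last push the sprung lock knob down and, while it is down, turn it clockwise as far as it goes, so that it stays down when released. Leave all the other loose things where they are.

Things in the scene. Friction and masses are not known exactly. Their poses are not given: they have to be found in the camera images.
- mould: Grey open casting mould, fixed: 170 (x) by 260 (y) by 55 mm high, walls and floor 12 mm thick. Origin: centre of its underside, z up. Two housings 66 mm high on its -x side carry knobs with vertical axes at x = -112 mm: adjuster at y = -60 mm, lock at y = +60 mm. On its +x side a dark steel ledge, top 55 mm high, x 84 to 116 mm, carries two marks.
- pointer_tip (a point): Tip of the thin pointer (4 mm wide) on the +x end of the steel divider plate. The divider (10 mm thick, top 60 mm above the bench) spans the mould and slides along the mould's y. The tip lies at x = 102 mm, 58 mm high in the mould's frame; its axes are the mould's.
- divider (a joint): Position of the divider along the mould's y, m; 0 with the pointer at the middle of the mould, positive towards the mould's +y; moves only with the adjuster, range -0.062 to 0.062.
- adjuster (a joint): Angle of the adjuster knob, rad, growing clockwise seen from above, -5.1 to 5.1. Rack and pinion: each radian clockwise moves the divider 12 mm towards the mould's -y. It stays where it is left.
- adjuster_grip (a point): Grip point on the adjuster knob's vertical axis, 100 mm above the bench. Black knob: 44 mm disc (66 to 74 mm high) with a straight grip bar on top, 42 mm long, 14 mm thick, from 74 to 106 mm high. The bar lies along this point's x axis, which turns with the knob; z up.
- lock_grip (a point): Grip point on the lock knob's vertical axis, 109 mm above the bench when up. Black wing, 38 mm long, 12 mm thick, from 88 to 116 mm high when up, on a 22 mm collar and a 14 mm steel stem. The wing lies along this point's x axis, which turns with the knob; z up.
- lock_push (a joint): How far the lock knob is pushed down, m: 0 up, 0.010 fully down. A spring pushes it up (about 4 N up, 10 N fully down). Turned home and released it stays about 0.0055 down, held by its bayonet.
- lock_turn (a joint): Angle of the lock knob, rad, growing clockwise seen from above: 0 to 1.25 (stop). While the knob is up the bayonet blocks it after about 0.15; it turns on only when pushed fully down.
- mark_fin: The mark to set to: upright thin bare-metal fin, 4 mm thick (along y), 12 mm deep, 35 mm tall above the ledge, on a 16 mm foot, fixed on the ledge at x = 111 mm of the mould. Origin: centre of its underside; axes as the mould's. The pointer is in line when it has the same y as this origin.
- mark_flat: The other mark, not to be used: low flat bare-metal block 14 by 26 by 10 mm, fixed on the ledge on the other side of the middle. Origin: centre of its underside.
- block: Leftover cast terracotta block, 45 by 45 by 80 mm tall, about 0.35 kg, loose, standing on the mould's floor in the +y part. Origin: centre of its underside.
- board: Plywood drying board on two battens, fixed: 240 (x) by 130 (y) mm, top 30 mm above the bench, to the left or right of the mould. Origin: centre of its underside; top surface at z = 30 mm.
- sample: Terracotta cylinder, 48 mm diameter, 50 mm tall, loose, standing on the drying board. Bystander. Origin: centre of its underside.
- crate: Wooden crate of offcuts, fixed, 200 (x) by 130 (y) by 50 mm, on the side of the mould where the board is not. Origin: centre of its underside.
- brush: Hand brush lying on the bench on the robot's side of the mould. Bystander.
- offcut: Wooden offcut 100 by 40 by 24 mm, lying at the far left, left of the board or crate. Bystander. Origin: centre of its underside.
- wrench: Steel wrench lying on the robot's side of the mould. Bystander.
- tin: Steel tin, 72 mm diameter, 90 mm tall, beyond the board or the crate. Bystander.
- paver: Concrete paver 60 by 120 by 40 mm, beyond the board or the crate. Bystander.
There are look-alikes about, which are no part of the job. What is shaped like the block but red or turquoise is not meant.

How it is judged (in metres and radians):
On the way, in this order (a step that is already met when the one before it is completed fails the run):
1. the block stands released on the drying board (x of block in the frame of board between -0.12 and 0.12 m and y of block in the frame of board between -0.065 and 0.065 m and z of block in the frame of board between 0.025 and 0.035 m and angle between block's own z axis and vertical below 0.12 rad and linear speed of block below 0.03 m/s and contact force between block and the fingers below 0.2 N), for 0.2 s.
2. the pointer is in line with the fin, within 2.5 mm (y of pointer_tip in the frame of mark_fin between -0.0025 and 0.0025 m), for 0.2 s.
3. the lock knob is pushed down and turned clockwise home (all of step 2 and value of joint lock_push above 0.004 m and value of joint lock_turn above 0.95 rad), for 0.2 s.
At the end, for the whole second after the job is handed in: The block stands upright at rest on the drying board (its centre over the board), released; the pointer is within 2.5 mm of the fin's line; the lock knob is turned clockwise past 0.95 rad of 1.25 and stays at least 4 mm down by itself (all of step 1 and all of step 3); the robot touches nothing.
It fails at once if another loose thing (sample, brush, offcut, wrench, tin or paver) is moved more than 30 mm (distance of any of sample, brush, offcut, wrench, tin, paver from where it was at the start of the episode above 0.03 m).
It fails at once if the block is set down hard (over 45 N on the board) (contact force between block and board above 45 N).
It also fails if it takes over 72 s, if anything falls off the work surface, if the arm or the gripper's body presses on something with over 40 N, if the wrist force passes 120 N, or if a joint passes its speed limit or range.

## Working session

There is one attempt and no reset: what is moved stays moved. The work goes in short steps, each a Python script; the robot and the scene stay as the last script left them, time stands still between calls to the robot, and variables do not carry over. Pictures are saved under pics/ and viewed, at most 13 in all, crops included, and the job is handed in when it is done.

```bash
ls; mkdir -p pics
cat > h.py <<'E'
import numpy as np, cv2
from scipy.spatial.transform import Rotation as R
from workcell import robot, solve_ik, cams, job_done
def cloud(c):
    "world xyz (mm) per pixel for top/side"
    v,u=np.mgrid[0:420,0:560]; z=c["z_map"].astype(float)
    P=np.stack([(u-c["cx"])/c["fx"]*z,-(v-c["cy"])/c["fy"]*z,-z],-1)
    W=P@R.from_quat(c["orientation"]).as_matrix().T+np.array(c["eye"])
    W[z==0]=np.nan
    return W
def down(yaw):
    "tool z down; tool y (closing line) at angle yaw from world x"
    y=np.array([np.cos(yaw),np.sin(yaw),0]); z=np.array([0,0,-1.]); x=np.cross(y,z)
    return R.from_matrix(np.stack([x,y,z],1)).as_quat()
E
python3 - <<'E'
from h import *
for n in ("top","side"):
    c=cams.capture(n); cv2.imwrite(f"pics/{n}0.png",c["frame"]); np.savez(f"{n}0.npz",**{k:v for k,v in c.items()})
    print(n,c["eye"],c["orientation"],c["fx"],[k for k in c])
print(robot.grasp_offset,robot.current_time_s(),robot.current_ee_rot())
E
```

```text
pics
top [ 411.5522867    72.95317607 1250.37597804] [ 0.04694893 -0.0389339  -0.7003906   0.71114904] 490.64304047429357 ['frame', 'z_map', 'fx', 'fy', 'cx', 'cy', 'eye', 'orientation']
side [ 60.11686944 833.97602884 887.63504411] [-0.11866537  0.3976154   0.87723297 -0.24141839] 480.6214340735423 ['frame', 'z_map', 'fx', 'fy', 'cx', 'cy', 'eye', 'orientation']
18.700000000000003 0.1 [ 9.73459253e-01  2.28859130e-01 -5.53117550e-06 -7.62778319e-04]
```

View pics/top0.png

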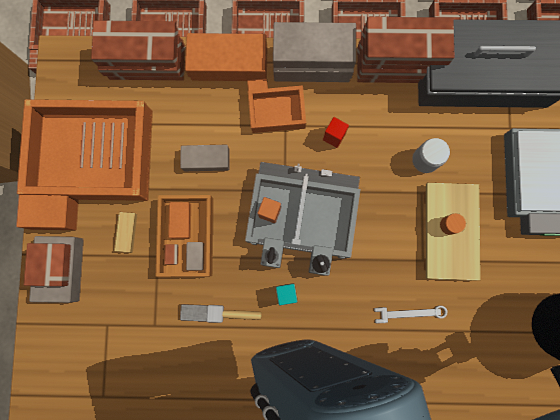

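View pics/side0.png

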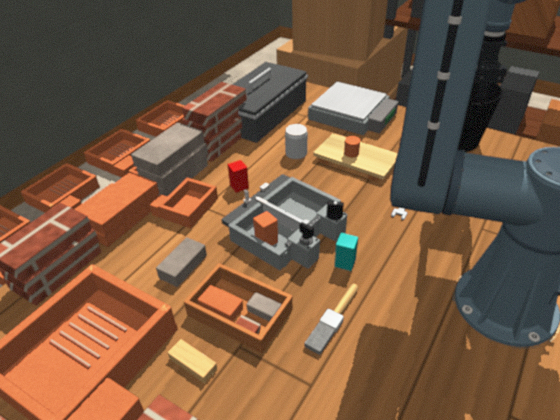

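The terracotta candidates in the top view:
- (269,209) is the block standing in the mould's +y part, and it's terracotta. This one fits.
- (336,132) is red, so it's a look-alike.
- (287,294) is turquoise, so it's a look-alike.
- (178,219) is terracotta but lies in the crate.

The sample is on the board at (453,223). The two marks are near (297,170) and (326,173).

```bash
cat > m.py <<'E'
from h import *
c=dict(np.load("top0.npz")); W=cloud(c); f=c["frame"]
cv2.imwrite("pics/crop1.png",cv2.resize(f[150:290,230:370],None,fx=4.2,fy=4.2,interpolation=cv2.INTER_CUBIC))
def reg(u0,u1,v0,v1,z0,z1):
    S=W[v0:v1,u0:u1].reshape(-1,3); return S[(S[:,2]>z0)&(S[:,2]<z1)]
def rect(n,S):
    r=cv2.minAreaRect(S[:,:2].astype(np.float32)); print(n,len(S),"rect",np.round(r[0],1),np.round(r[1],1),round(r[2],2),"zmed",np.round(np.median(S[:,2]),1)); return r
r=rect("rim",reg(235,370,155,270,50,58.5)); print(cv2.boxPoints(r).round(1))
rect("block",reg(255,285,195,225,82,100))
r=rect("board",reg(415,490,175,290,25,35)); print(cv2.boxPoints(r).round(1))
rect("sample",reg(435,475,205,245,72,90))
rect("adj bar",reg(300,345,240,285,95,115)); rect("lock bar",reg(255,295,235,275,105,125))
rect("crate",reg(150,220,190,285,42,56)); rect("tin",reg(405,455,130,175,82,96))
rect("fin",reg(285,340,155,185,72,100)); rect("flat",reg(285,340,155,185,61,69))
rect("turq",reg(270,305,275,310,60,100))
print(W[155:190:2,290:335:4,2].round(0))
E
python3 m.py
```

```text
rim 2372 rect [552.1  30.7] [260.2 255.1] 82.02 zmed 54.5
[[ 407.8  -80.4]
 [ 660.4 -115.8]
 [ 696.5  141.9]
 [ 443.9  177.3]]
block 357 rect [571.3 111.6] [45.  45.5] 69.5 zmed 91.4
board 4470 rect [ 530.3 -345.1] [133.4 240.6] 88.93 zmed 29.9
[[ 408.8 -409.5]
 [ 649.4 -414. ]
 [ 651.9 -280.6]
 [ 411.3 -276.1]]
sample 323 rect [ 543.5 -334.1] [47.  46.4] 76.47 zmed 79.8
adj bar 110 rect [442.2 -14.1] [41.6 13.8] 23.05 zmed 105.8
lock bar 85 rect [458.7 104.7] [11.9 37.7] 82.39 zmed 115.3
crate 979 rect [508.2 322.9] [198.4 131.4] 0.93 zmed 48.8
tin 601 rect [ 715.8 -288. ] [66.  65.5] 64.33 zmed 89.6
fin 11 rect [669.6   6.2] [79.2 10.6] 82.6 zmed 89.4
flat 82 rect [654.3   5.5] [88.7 42.2] 84.45 zmed 63.9
turq 365 rect [368.4  67.3] [44.9 44.8] 10.21 zmed 79.5
[[ 0.  1.  1.  1. -1.  6.  1. -0. -1. -2. -3. -0.]
 [-1. -1. -2.  3. -1.  2. -2.  3.  3.  4. -2. -1.]
 [-4.  2. -0. -2. -2.  3.  1. -0. -1.  1.  4. -0.]
 [-5. -0.  2. -3.  1. -1. -0. -1. -3. -0. -1.  3.]
 [-3. -4.  2.  4. -5. -0. -6. -4. -2.  2. -1. -3.]
 [-0.  1. 86. -1. -1.  2.  1. -1. -3. -2.  3.  6.]
 [57. 56. 95. -2. -5. -0.  0. -1. -4. -1.  4. -4.]
 [53. 57. 81. 55. 57. 57. -1. -4. 65. -2. -1.  1.]
 [49. 53. 61. 51. 55. 55. 54. 57. 63. 65. 62.  2.]
 [52. 59. 55. 52. 56. 52. 54. 56. 63. 62. 63. 56.]
 [56. 54. 53. 53. 64. 55. 59. 53. 58. 66. 65. 55.]
 [54. 57. 55. 53. 62. 56. 56. 52. 54. 50. 54. 55.]
 [54. 58. 58. 55. 62. 54. 55. 53. 53. 57. 58. 58.]
 [54. 56. 54. 56. 62. 52. 55. 58. 53. 59. 53. 49.]
 [50. 55. 54. 54. 61. 54. 53. 55. 52. 55. 54. 57.]
 [23. 34. 43. 45. 60. 54. 53. 56. 50. 52. 58. 61.]
 [14. 10. 11. 23. 61. 41. 48. 52. 56. 56. 55. 54.]
 [10.  8. 13. 46. 62. 14. 19. 28. 39. 45. 51. 54.]]
```

View pics/crop1.png

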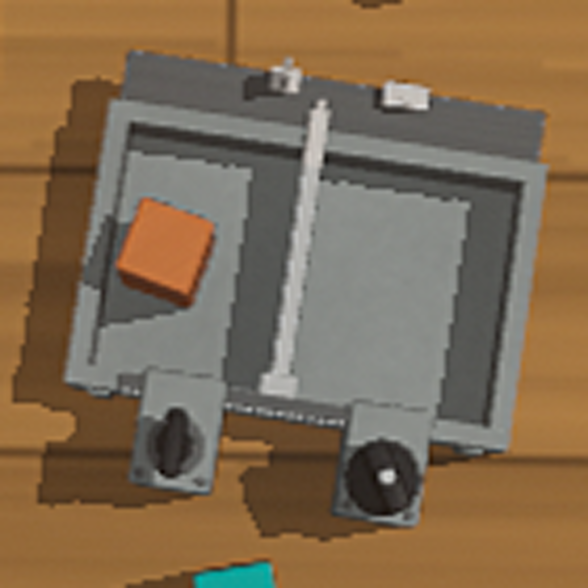

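Crop: the block at (165,250) is the terracotta one in the mould. The fin is at (287,75), the flat mark at (405,95) and the pointer tip at (321,105). The knob spacing (119.9 mm) and all the heights match the description. I'll pick the block now.

```bash
cat >> h.py <<'E'
def best(pos,yaw):
    "down orientation, of the two half turns the one with less motion / j6 in range"
    q0=np.array(robot.current_joints()); o=[]
    for k in (0,np.pi):
        q=solve_ik(list(pos),list(down(yaw+k)))
        if q is not None: o.append((np.abs(q[5]),k,q))
    o.sort(key=lambda a:a[0]); return list(down(yaw+o[0][1])),o[0][2]
E
python3 - <<'E'
from h import *
a=np.deg2rad(69.5)
o,q=best([571.3,111.6,160],a); print(q)
robot.reach([571.3,111.6,160],o); robot.move_straight([571.3,111.6,63],o,velocity=80,stop_force=15)
robot.close_gripper(); print(robot.current_ee_pos(),robot.current_gripper_width(),robot.current_grasp_force(),robot.current_force())
robot.move_straight([571.3,111.6,190],velocity=100)
o,q=best([462,-345,190],np.pi/2);print(q)
robot.reach([462,-345,190],o)
print(robot.current_gripper_width(),robot.current_ee_pos(),robot.current_force(),robot.current_time_s())
E
```

```text
[-1.08641837e-02  2.49448552e-01  1.63974281e+00 -4.44089210e-16
  1.25240129e+00 -1.22386801e+00]
[571.46684552 111.82259428  63.11972584] 44.61886724893991 29.97447431087494 [1.3095986  0.84580461 1.22112715]
[-8.47169164e-01  2.06718424e-01  1.62745216e+00 -4.44089210e-16
  1.30742207e+00  7.23627162e-01]
44.56181989056649 [ 462.356697   -344.36526054  189.87549635] [-0.03936528  0.74254659 -4.36461898] 7.8167
```

Run:
```python
from h import *
robot.move_straight([462,-345,90],velocity=100)
print(robot.move_straight([462,-345,76],velocity=8,stop_force=4),robot.current_ee_pos(),robot.current_force())
robot.open_jaws(); robot.pause(.2); robot.move_straight([462,-345,200],velocity=150)
print(robot.current_time_s())
c=cams.capture("top"); cv2.imwrite("pics/top1.png",c["frame"]); np.savez("top1.npz",**c)
W=cloud(c); S=W[170:300,410:500].reshape(-1,3); S=S[(S[:,2]>100)&(S[:,2]<118)]
print(len(S), cv2.minAreaRect(S[:,:2].astype(np.float32)) if len(S)>5 else 0)
# go look at the ledge
o,q=best([520,30,260],np.deg2rad(-8)); o2,q2=best([520,30,260],np.deg2rad(82)); print(q,q2)
robot.reach([540,30,260],o)
w=cams.capture("wrist"); cv2.imwrite("pics/w1.png",w["frame"])
np.savez("w1.npz",pos=robot.current_ee_pos(),rot=robot.current_ee_rot(),**w); print(w["hand_eye"],w["fx"],w["cx"],w["cy"])
```

```text
True [ 462.03473183 -345.11639431   81.00982662] [ 0.38565249 -0.63785076  5.02622212]
12.0083
0 0
[-1.70507757e-01  2.19148287e-02  1.68739929e+00 -4.44089210e-16
  1.43227853e+00 -3.08814173e-02] [-1.70507757e-01  2.19148287e-02  1.68739929e+00 -4.44089210e-16
  1.43227853e+00  1.53991491e+00]
[[-1.06464573e-03  9.54039975e-01  2.99677482e-01  7.93257791e+01]
 [ 9.99998911e-01  1.32195442e-03 -6.55881091e-04  2.54374586e-01]
 [-1.02189675e-03  2.99676457e-01 -9.54040343e-01 -1.70506824e+02]
 [ 0.00000000e+00  0.00000000e+00  0.00000000e+00  1.00000000e+00]] 325.19226210127806 276.04135738284936 209.51078762448054
```

View pics/w1.png

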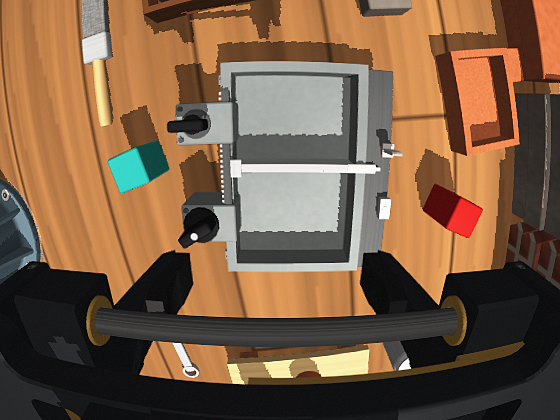

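View pics/top1.png

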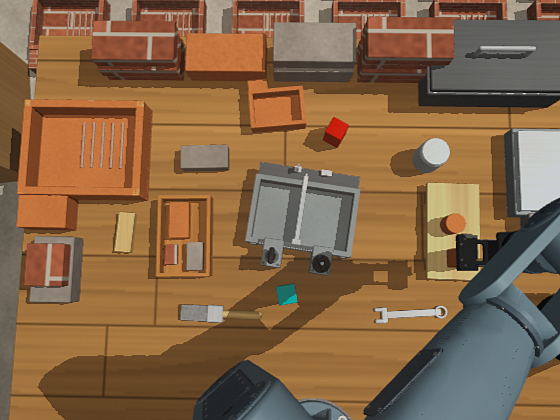

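The top view shows the mould empty, with the gripper hiding the block on the board. In the wrist view the pointer tip is at about (379,169), the fin at (388,150) and the flat mark at (384,208). I'll enlarge the ledge.

```bash
cat >> h.py <<'E'
O=np.array([562,29.6]); MY=np.deg2rad(-7.95)
def to_m(p): d=np.asarray(p)[:2]-O; c,s=np.cos(MY),np.sin(MY); return np.array([c*d[0]+s*d[1],-s*d[0]+c*d[1]])
def from_m(x,y): c,s=np.cos(MY),np.sin(MY); return O+[c*x-s*y,s*x+c*y]
def wray(w,u,v,z):
    "wrist pixel -> world point on plane z"
    d=np.array([u-w["cx"],v-w["cy"]]); r=np.hypot(*d); t=r/w["fx"]; k=np.sin(t)/max(r,1e-9)
    ray=np.array([d[0]*k,-d[1]*k,-np.cos(t)]); H=w["hand_eye"]; M=R.from_quat(w["rot"]).as_matrix()
    e=M@H[:3,3]+w["pos"]; ray=M@H[:3,:3]@ray
    return e+ray*(z-e[2])/ray[2]
E
python3 - <<'E'
from h import *
w=dict(np.load("w1.npz")); f=w["frame"]
cv2.imwrite("pics/crop2.png",cv2.resize(f[130:220,345:420],None,fx=6.5,fy=6.5,interpolation=cv2.INTER_CUBIC))
for n,u,v,z in [("tip",379,169,58),("fin",388,150,65),("flat",384,208,65)]: print(n,wray(w,u,v,z),to_m(wray(w,u,v,z)))
E
```

```text
tip [664.515462    24.43823659  58.        ] [102.24411826   9.0666439 ]
fin [675.36280541  47.36295938  65.        ] [109.81651676  33.27132434]
flat [666.04662106 -23.05720146  65.        ] [110.32960223 -37.7605494 ]
```

View pics/crop2.png

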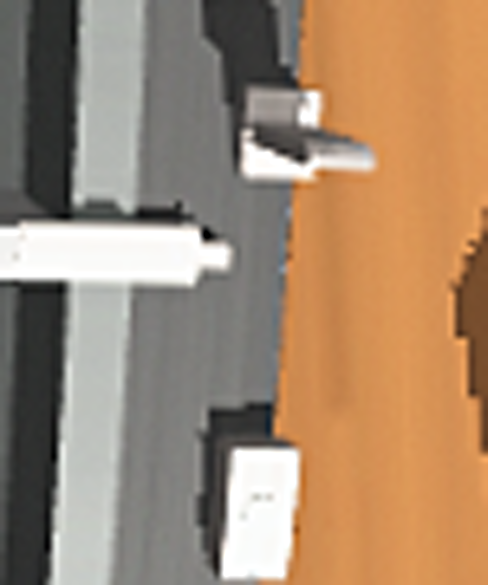

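In the crop, the pointer tip is at (231,256). The fin's foot spans (243–320, 88–178) with the fin leaning outward to (360,157), and the flat mark is at (260,510). So the target is on the +y side.

Run:
```python
from h import *
w=dict(np.load("w1.npz"))
P=lambda n,a,b,z: print(n,to_m(wray(w,345+(a+.5)/6.5-.5,130+(b+.5)/6.5-.5,z)).round(1))
P("tip",231,256,58);P("foot top edge",283,90,58);P("foot bottom edge",280,178,58);P("fintop",362,157,90);P("fintop near",335,152,90)
P("flat",262,510,65); P("flat top edge",264,447,65);P("flat bot",255,578,65)
c=dict(np.load("top1.npz")); W=cloud(c); S=W[155:185,285:310].reshape(-1,3); S=S[(S[:,2]>70)&(S[:,2]<100)]; print([to_m(s).round(1) for s in S],S[:,2].round())
# pointer from top view plate: points z 58..64 beyond the wall
S=W[160:250,285:320].reshape(-1,3); S=S[(S[:,2]>55)&(S[:,2]<66)]; m=np.array([to_m(s) for s in S]); k=(abs(m[:,0])<68); print("plate",np.median(m[k],0),len(m[k]), m[k].min(0),m[k].max(0))
```

```text
tip [103.7   9.1]
foot top edge [112.   40.4]
foot bottom edge [112.4  24. ]
fintop [115.8  32.6]
fintop near [110.7  33.3]
flat [111.5 -37.8]
flat top edge [110.7 -25.5]
flat bot [111.5 -51.3]
[array([113.2,  30.3]), array([114.3,  28. ]), array([111.2,  30. ]), array([111.9,  27.6]), array([108.5,  29.6]), array([106.3,  29.2]), array([104.3,  31.3]), array([104.4,  28.9]), array([104.3,  31. ]), array([104.2,  28.6])] [94. 91. 93. 91. 94. 93. 89. 90. 78. 80.]
plate [-2.31074402  6.40312195] 226 [-67.93067425  -2.2841038 ] [66.58938591 14.800337  ]
```

Both cameras agree that the pointer has to move about +23.4 mm towards +y, which is about 1.94 rad counter-clockwise. I'll grip the adjuster with closing yaw −67° and turn it in small steps.

Run:
```python
from h import *
print(from_m(-112,-60),from_m(-112,60))
p=[442.2,-14.1]; y0=np.deg2rad(23-90)
print(solve_ik(p+[170],list(down(y0))),solve_ik(p+[170],list(down(y0+1.95))))
robot.reach(p+[170],list(down(y0)))
c=cams.capture("top"); W=cloud(c); S=W[170:300,410:500].reshape(-1,3); S=S[(S[:,2]>102)&(S[:,2]<118)]; print("block",len(S),cv2.minAreaRect(S[:,:2].astype(np.float32)),np.median(S[:,2]))
print(robot.move_straight(p+[82],velocity=80,stop_force=12))
robot.close_gripper(); print(robot.current_gripper_width(),robot.current_force(),robot.current_wrist_torque())
t=0
while t<1.84:
    t=min(t+.2,1.84); robot.reach(p+[82],list(down(y0+t)))
    print(round(t,2),np.round(robot.current_force(),1),np.round(robot.current_wrist_torque(),2),round(robot.current_gripper_width(),1),round(robot.current_time_s(),1))
    if np.linalg.norm(robot.current_force())>35: break
```

```text
[442.7778834  -14.33275446] [459.37494854 104.51394272]
[-3.01386073e-01 -7.82389305e-02  1.97224799e+00 -4.44089210e-16
  1.24758359e+00  8.67984526e-01] [-3.01386073e-01 -7.82389305e-02  1.97224799e+00 -4.44089210e-16
  1.24758359e+00 -1.08201547e+00]
block 393 ((462.0748291015625, -347.44854736328125), (44.2117805480957, 46.03110885620117), 0.46599534153938293) 109.5684005644489
False
0.321769574638184 [0.66853131 0.25446201 1.67565991] [ 0.13366562 -0.00509165  0.01722539]
0.2 [-0.6 -0.6  2.6] [ 0.01 -0.03  0.04] 0.7 17.3
0.4 [ 0.7 -0.1  2.8] [-0.    0.02  0.02] 0.7 17.6
0.6 [-0.5 -0.9  3.5] [ 0.   -0.04 -0.  ] 0.6 17.9
0.8 [0.3 0.2 2.3] [ 0.03 -0.06  0.02] 0.8 18.2
1.0 [0.3 0.3 3.3] [-0.05 -0.09  0.06] 0.4 18.6
1.2 [ 0.6 -0.5  3.8] [-0.05 -0.07  0.02] 0.2 18.9
1.4 [-0.8  0.2  3.9] [ 0.01 -0.08  0.  ] -0.1 19.2
1.6 [0.  0.  3.9] [-0.03 -0.14  0.06] 0.4 19.5
1.8 [-0.6 -0.1  4.7] [ 0.09 -0.18  0.03] 0.3 19.8
1.84 [0.7 0.5 4.9] [-0.   -0.16 -0.02] 0.3 20.0
```

The jaws closed to 0, so the bar was missed. The block is standing fine on the board (top at 109.6). I'll check the pose and take a picture.

Run:
```python
from h import *
print(robot.current_ee_pos(),R.from_quat(robot.current_ee_rot()).as_matrix().round(2),robot.current_gripper_width(),robot.current_grasp_force())
c=cams.capture("top"); s=cams.capture("side"); np.savez("top2.npz",**c)
a=cv2.resize(c["frame"][140:300,230:390],(400,400)); b=cv2.resize(s["frame"][150:310,220:380],(400,400)); cv2.imwrite("pics/cmp.png",np.hstack([a,b]))
```

```text
[442.29063714 -14.13082488  82.06364405] [[-0.62  0.79  0.  ]
 [ 0.79  0.62 -0.  ]
 [-0.    0.   -1.  ]] 0.256213068928493 2.4238831407943806
```

View pics/cmp.png

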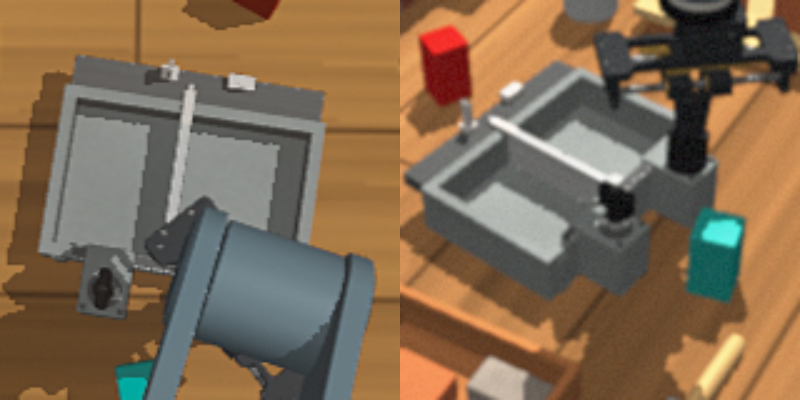

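Run:
```python
from h import *
for k in ("top1","top2"):
    c=dict(np.load(k+".npz"));W=cloud(c); S=W[160:225,285:320].reshape(-1,3); S=S[(S[:,2]>55)&(S[:,2]<66)]; m=np.array([to_m(s) for s in S]); k=(abs(m[:,0]-30)<35); print("plate",np.median(m[k],0),k.sum())
robot.open_jaws(); robot.pause(.3); print(robot.current_gripper_width())
robot.move_straight([442.2,-14.1,180],velocity=120)
w=cams.capture("wrist"); np.savez("w2.npz",pos=robot.current_ee_pos(),rot=robot.current_ee_rot(),**w)
cv2.imwrite("pics/w2.png",w["frame"]); print(robot.current_time_s())
```

```text
plate [29.12244572  6.448493  ] 113
plate [29.42612026  6.43167136] 107
88.4371954726554
22.775
```

View pics/w2.png

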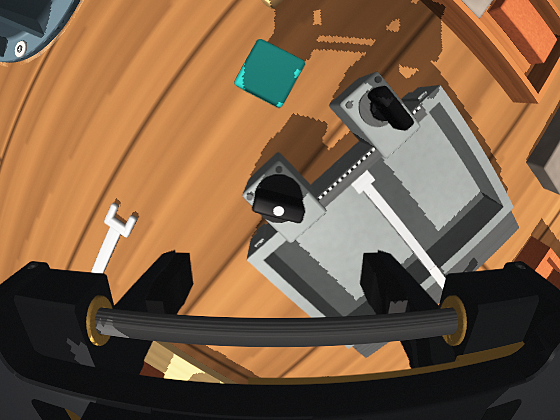

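The wrist view shows the adjuster bar at (279,208) with a white dot on it, lying between the two fingers. I'll check that pixel against the knob position I assumed.

Run:
```python
from h import *
w=dict(np.load("w2.npz"))
for u,v,z in [(278,211,106),(255,208,106),(303,211,106),(392,108,116),(280,185,74)]:
    p=wray(w,u,v,z); print(u,v,p.round(1),to_m(p).round(1))
W=cloud(dict(np.load("top1.npz")))
S=W[240:285,300:345].reshape(-1,3)
for a,b in ((60,70),(70,80),(80,95),(95,103),(103,112),(112,130)):
    k=(S[:,2]>a)&(S[:,2]<b); print(a,b,k.sum(),cv2.minAreaRect(S[k,:2].astype(np.float32)) if k.sum()>3 else 0)
h=w["z_map"]; print(h[195:225:3,255:306:6].round(0))
```

```text
278 211 [443.3 -11.5 106. ] [-111.9  -57.1]
255 208 [427.6 -20.8 106. ] [-126.2  -68.5]
303 211 [458.8   0.7 106. ] [-98.3 -42.9]
392 108 [457.7 105.5 116. ] [-113.8   60.8]
280 185 [4.364e+02 3.000e-01 7.400e+01] [-120.3  -46.4]
60 70 335 ((452.69927978515625, -4.692779541015625), (100.26976776123047, 68.83507537841797), 76.8310546875)
70 80 145 ((450.9989929199219, -15.09138298034668), (42.55109786987305, 60.82691955566406), 82.84512329101562)
80 95 10 ((439.52105712890625, -8.447734832763672), (40.746212005615234, 1.782022476196289), 24.551881790161133)
95 103 15 ((443.39373779296875, -13.080282211303711), (37.842350006103516, 13.185356140136719), 22.75657081604004)
103 112 94 ((442.201904296875, -14.125843048095703), (41.46677017211914, 13.452044486999512), 23.79909324645996)
112 130 0 0
[[264. 259. 261. 268. 272. 279. 285. 284. 294.]
 [254. 253. 255. 259. 263. 269. 275. 279. 294.]
 [255. 254. 253. 255. 256. 260. 265. 269. 295.]
 [255. 254. 255. 254. 255. 255. 257. 261. 296.]
 [256. 254. 254. 254. 253. 255. 255. 256. 262.]
 [256. 257. 255. 255. 256. 256. 256. 254. 257.]
 [368. 257. 257. 256. 256. 257. 255. 257. 257.]
 [369. 368. 291. 258. 258. 257. 257. 257. 300.]
 [370. 370. 293. 293. 292. 258. 258. 258. 300.]
 [371. 372. 369. 301. 292. 302. 301. 260. 301.]]
```

The knob's position checks out, so the miss is strange. I'll repeat the descent and check the fingertip height independently with the side camera before and after closing.

Run:
```python
from h import *
p=[442.4,-14.0]; y0=np.deg2rad(23.5-90)
robot.reach(p+[170],list(down(y0)))
print(robot.move_straight(p+[80],velocity=80,stop_force=12),robot.current_ee_pos(),robot.current_gripper_width())
def look(n):
    s=cams.capture("side"); np.savez(n+".npz",**s); W=cloud(s)
    k=np.hypot(W[...,0]-p[0],W[...,1]-p[1])<62
    v,u=np.where(k&(W[...,2]>60)&(W[...,2]<150)); S=W[v,u]
    t=(S[:,:2]-p)@[np.cos(y0),np.sin(y0)]
    for a in range(-65,65,10):
        q=S[(t>=a)&(t<a+10)][:,2]; print(a,len(q),np.percentile(q,[2,50,98]).round(0) if len(q) else "")
    return s["frame"][150:310,220:380]
a=look("s3"); robot.close_gripper(); robot.pause(.3)
print(robot.current_gripper_width(),robot.current_grasp_force(),robot.current_force())
b=look("s4"); cv2.imwrite("pics/cmp2.png",np.hstack([cv2.resize(x,(400,400)) for x in (a,b)]))
```

```text
False [442.86268813 -14.13535362  80.50027494] 87.8926536036927
-65 91 [110. 129. 148.]
-55 3 [107. 109. 120.]
-45 0 
-35 35 [61. 64. 72.]
-25 79 [61. 67. 76.]
-15 124 [ 60.  74. 103.]
-5 54 [63. 66. 86.]
5 18 [62. 67. 69.]
15 14 [63. 66. 69.]
25 8 [65. 66. 68.]
35 4 [ 70. 130. 132.]
45 6 [123. 129. 132.]
55 0 
12.451212796281173 30.00200182199478 [-1.8463599   4.5356276   2.13589994]
-65 0 
-55 0 
-45 0 
-35 33 [61. 65. 70.]
-25 100 [ 61.  70. 113.]
-15 191 [ 61.  78. 100.]
-5 64 [61. 68. 98.]
5 22 [64. 66. 69.]
15 13 [64. 66. 69.]
25 7 [64. 67. 69.]
35 0 
45 0 
55 0
```

View pics/cmp2.png

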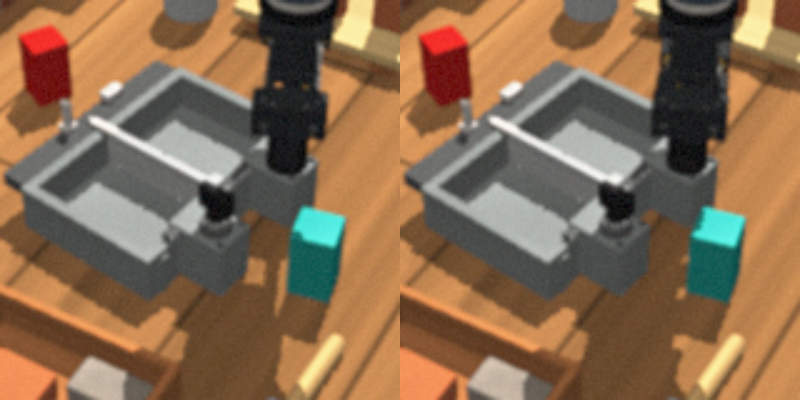

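This time the bar is held, with width 12.5 mm and force 30 N. The pictures show the fingers on the adjuster. I'll turn in small steps and stop if the width drops.

```bash
cat > turn.py <<'E'
from h import *
def turn(p,z,y0,total,step=.2,wmin=8):
    t=0
    while abs(total-t)>1e-6:
        t+=np.clip(total-t,-step,step); robot.reach(list(p)+[z],list(down(y0+t)))
        wd=robot.current_gripper_width(); F=np.array(robot.current_force())
        print(round(t,2),F.round(1),np.round(robot.current_wrist_torque(),2),round(wd,1),round(robot.current_grasp_force()),round(robot.current_time_s(),1))
        if wd<wmin or np.linalg.norm(F)>35: print("STOP"); break
    return t
def plate():
    W=cloud(cams.capture("side")); S=W.reshape(-1,3); S=S[(S[:,2]>55)&(S[:,2]<66)]; m=np.array([to_m(s) for s in S]); k=(abs(m[:,0])<65)&(abs(m[:,1])<80); print("plate",np.median(m[k],0).round(1),k.sum())
E
python3 - <<'E'
from turn import *
plate(); turn([442.4,-14.0],80.5,np.deg2rad(23.5-90),.6); plate()
E
```

```text
plate [ 0.8 10.4] 170
0.2 [ 0.5  5.3 -2.6] [ 0.95 -0.1   0.01] 12.0 30 27.6
0.4 [ 0.9  5.  -3.4] [ 0.87 -0.16  0.03] 12.1 30 27.9
0.6 [ 1.1  5.4 -4.8] [ 0.8  -0.3   0.04] 12.5 30 28.2
plate [ 2.7 17.8] 170
```

Run:
```python
from turn import *
turn([442.4,-14.0],80.5,np.deg2rad(23.5-90)+.6,1.34); plate()
# measure the fin-to-pointer offset from here if visible, else release
robot.open_jaws(); robot.pause(.2); robot.move_straight([442.4,-14,170],velocity=150)
robot.reach([540,30,250],list(down(MY)))
pos,rot=robot.current_ee_pos(),robot.current_ee_rot(); w=cams.capture("wrist"); np.savez("w3.npz",pos=pos,rot=rot,**w)
cv2.imwrite("pics/crop3.png",cv2.resize(w["frame"][120:210,345:420],None,fx=6.5,fy=6.5,interpolation=cv2.INTER_CUBIC)); print(robot.current_time_s())
```

```text
0.2 [ 1.5  5.2 -4.1] [ 0.76 -0.41  0.01] 12.3 30 28.5
0.4 [ 2.9  4.1 -5.8] [ 0.73 -0.46 -0.02] 12.3 30 28.9
0.6 [ 3.7  4.9 -7.7] [ 0.78 -0.67 -0.06] 12.1 30 29.2
0.8 [ 4.4  4.5 -7. ] [ 0.73 -0.76  0.02] 12.2 30 29.5
1.0 [ 3.7  5.9 -7.4] [ 0.86 -0.85  0.03] 12.6 30 29.8
1.2 [ 5.2  5.5 -8.1] [ 0.99 -0.99 -0.01] 11.9 30 30.1
1.34 [ 5.4  5.6 -8.7] [ 1.   -1.08  0.01] 12.1 30 30.3
plate [-1.2 34. ] 178
33.5667
```

View pics/crop3.png

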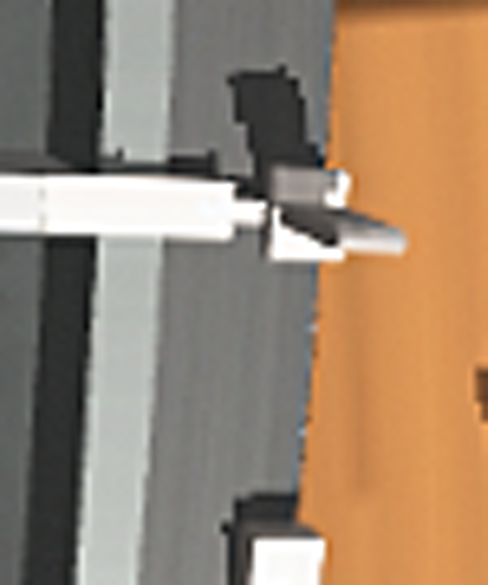

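The pointer now meets the fin's foot: tip at crop (265,213), foot spanning v 168–260, fin top at (405,240). I'll put numbers on it.

Run:
```python
from h import *
w=dict(np.load("w3.npz"))
P=lambda n,a,b,z: print(n,to_m(wray(w,345+(a+.5)/6.5-.5,120+(b+.5)/6.5-.5,z)).round(1))
P("tip",264,213,58);P("foot top",305,170,58);P("foot bot",305,260,58);P("fintop near",368,235,90);P("fintop far",400,241,90)
P("flat top edge",290,538,65);P("plate L",100,205,60);P("plate R",230,210,60)
g=w["frame"][120:210,345:420].max(2); print(g[22:44,30:66:2])
```

```text
tip [103.5  32.4]
foot top [110.9  40.5]
foot bot [112.   24.2]
fintop near [111.1  33.4]
fintop far [117.   32.7]
flat top edge [111.  -25.8]
plate L [72.3 33. ]
plate R [96.4 32.9]
[[123 124 118 120  42  52  55  57  54  59 174 199 201 211 214 218 220 219]
 [133  65 119 121  85  50  56  54  56  46 173 199 200 210 215 218 219 221]
 [ 56  41 124 122 126  51  50  49  50  47 161 201 201 210 215 218 219 221]
 [ 49  45 125 122 132  53  91  78  66  51 216 202 200 211 215 218 219 220]
 [ 38  37 125 128 140  54 140 148 144 143 123 198 198 209 214 219 220 219]
 [126  74  72  45  74  53 138 161 160 168 160 255 195 207 215 218 219 221]
 [255 255 255 109  48  51 131 156 155 162 151 255 193 208 214 217 219 220]
 [254 255 255  52  42  45 137 159 156 162 203 255 193 207 214 217 220 220]
 [250 249 255 119 100  44 137 164 163 168 255 255 197 209 215 219 219 221]
 [250 250 253 255 255 255 121  97 115 123 200 252 200 212 215 217 218 220]
 [251 255 253 255 255 185 255  68  81  92  82  73 152 204 220 219 218 220]
 [250 253 252 252 255 195 255  66  78  85  97  91  85 126 202 223 220 221]
 [252 252 255 170 190 121 255  61  69  77  81 127 110 110 108 210 221 223]
 [255 255 255  94 109  53 255 234  63  71  74 144 143 156 161 152 217 222]
 [215 228 244 109 119  63 255 255 255  58  69 163 190 185 193 189 208 223]
 [119 123 128 116 121  69 255 252 255 255  41 207 242 237 232 224 213 223]
 [113 119 116 121 122  75 255 255 255 255 255 247 224 230 232 234 225 221]
 [120 123 123 121 124 100 255 251 255 255 255 249 191 206 215 220 218 222]
 [120 123 123 120 122 117 139 130 137 134 226 212 196 204 211 217 220 223]
 [122 120 124 121 119 121 120 107 109 104 210 200 196 207 212 217 218 222]
 [122 124 126 122 122 122 125 116 116 104 213 202 196 207 212 216 218 222]
 [121 123 125 122 121 124 126 117 119 114 213 202 197 207 212 216 219 221]]
```

The pointer is at 32.4 and the foot centre at 32.35, so they're aligned. Next I'll grip the lock, push it down and turn it clockwise.

Run:
```python
from turn import *
p=[459.0,104.6]; y0=np.deg2rad(82.3)
print(solve_ik(p+[170],list(down(y0))),solve_ik(p+[170],list(down(y0-1.3))))
robot.reach(p+[170],list(down(y0)))
print(robot.move_straight(p+[90],velocity=80,stop_force=10),robot.current_ee_pos(),robot.current_force())
robot.close_gripper(); robot.pause(.3); w=robot.current_gripper_width(); print(w,robot.current_grasp_force(),robot.current_force())
if w>7:
    print(robot.move_straight(p+[76],velocity=15,stop_force=22),robot.current_ee_pos(),robot.current_force(),robot.current_gripper_width(),robot.current_time_s())
```

```text
[-2.88570522e-02 -9.60568149e-03  1.90648273e+00 -4.44089210e-16
  1.24471560e+00 -1.46526303e+00] [-2.88570522e-02 -9.60568149e-03  1.90648273e+00 -4.44089210e-16
  1.24471560e+00 -1.65263027e-01]
False [459.49745214 104.57828903  90.51391981] [-0.30301444  0.53444544 -0.05063518]
10.21444434989866 29.99203383922577 [ 1.28732148  5.36814212 -0.07627512]
True [459.64953134 106.12727067  79.87213053] [-3.04566411  1.16565158  8.5421933 ] 10.577844439816452 38.2583
```

Run:
```python
from turn import *
p=[459.2,105.0]; y0=np.deg2rad(82.3)
robot.move_straight(p+[79],velocity=10,stop_force=25); print(robot.current_ee_pos(),robot.current_force())
z=robot.current_ee_pos()[2]-.3
t=turn(p,z,y0,-1.2,step=.2,wmin=6)
print(t,robot.current_ee_pos(),robot.current_wrist_torque())
```

```text
[459.57265016 105.85241448  79.97590487] [-2.16101919  3.87489651  9.50899166]
-0.2 [-2.3  3.5  7.9] [ 0.68  0.35 -0.01] 10.5 30 38.8
-0.4 [-2.2  5.5  8.8] [ 0.68  0.38 -0.05] 10.6 30 39.1
-0.6 [-2.8  4.3  8.2] [ 0.72  0.41 -0.05] 10.9 30 39.4
-0.8 [-2.3  5.4  8.8] [0.68 0.35 0.01] 10.4 30 39.7
-1.0 [-3.6  5.   8.9] [ 0.72  0.42 -0.04] 10.7 30 40.0
-1.2 [-2.4  3.5  8.2] [0.67 0.38 0.05] 10.3 30 40.4
-1.2 [459.62647888 105.93979782  80.67654711] [0.66951248 0.3757291  0.04929963]
```

Run:
```python
from turn import *
p=[459.2,105.0]; y0=np.deg2rad(82.3)
turn(p,79.6,y0-1.2,-.06,wmin=6)
robot.open_jaws(); robot.pause(.3); robot.move_straight(p+[170],velocity=150)
robot.reach([440,-260,300],list(down(y0-1.26)))
c=cams.capture("top"); np.savez("top5.npz",**c); W=cloud(c)
S=W[235:280,250:295].reshape(-1,3); k=S[:,2]>98; print("lock",k.sum(),cv2.minAreaRect(S[k,:2].astype(np.float32)),np.median(S[k,2]))
S=W[160:250,270:310].reshape(-1,3); S=S[(S[:,2]>55)&(S[:,2]<66)]; m=np.array([to_m(s) for s in S]); k=abs(m[:,0])<65; print("plate",np.median(m[k],0),k.sum())
S=W[155:185,285:310].reshape(-1,3); S=S[(S[:,2]>80)&(S[:,2]<100)]; print("fin",np.array([to_m(s) for s in S]).mean(0))
f=c["frame"]; cv2.imwrite("pics/fin.png",np.hstack([cv2.resize(f[150:280,230:360],(400,400)),cv2.resize(f[160:290,400:530],(400,400))])); print(robot.current_time_s())
```

```text
-0.06 [-2.   5.4  8.2] [0.68 0.4  0.09] 10.1 30 40.6
lock 83 ((458.87408447265625, 104.45386505126953), (11.593291282653809, 37.715797424316406), 10.257878303527832) 109.37059860482668
plate [-2.60074729 29.5997599 ] 211
fin [109.11518489  29.28609813]
44.35
```

View pics/fin.png

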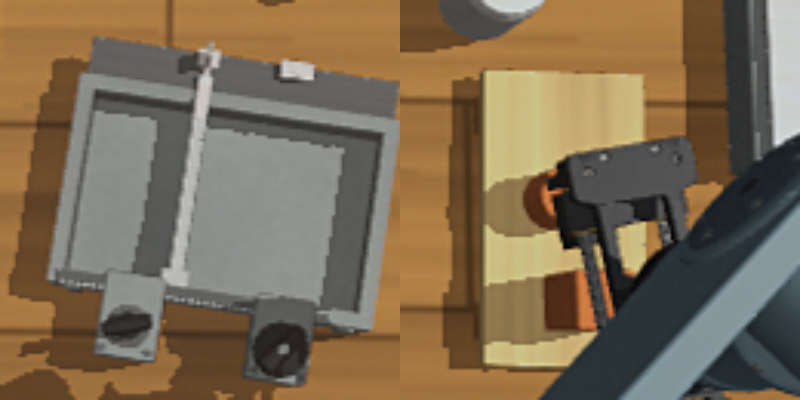

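The picture shows the divider in line with the fin at (207,55), within about 0.3 mm. The lock wing at (128,323) has turned 72° and its top is at 109–110 mm, so it stays down. The block stands on the board at (575,300), and the arm is clear of everything. I'm handing the job in.

```bash
python3 -c "
from h import *
print(job_done())"
```

```text
the job is handed in; nothing more can be done
None
```

I handed the job in at about 44 s: the block stands on the drying board, the pointer is within about 0.3 mm of the fin by camera, and the lock knob is turned about 72° clockwise and stays down; no verdict was returned.

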